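Lift the egg rack out of the pot by its telescopic handle

TASK

The eggs are done: press the button on top of the egg rack's handle so that the handle springs up to its first stop, pull it on up to its second stop, then lift the rack by the knob straight up out of the pot. Finish holding it there by the knob, handle fully out, level and still over the pot with its feet clear above the rim and all four eggs in it. The pot stays standing on its trivet, and the things around it stay where they are.

Things in the scene. Friction and masses are not known exactly. Their poses are not given: they have to be found in the camera images.
- trivet: round cork trivet, 200 mm across, 12 mm thick, fixed on the worktop; origin: centre of its underside, z up
- pot: open stainless steel stew pot standing on the trivet, 180 mm outside diameter, 110 mm high, wall 3 mm, floor 4 mm thick, two wire loop handles at its +y and -y sides that reach 126 mm from its axis, 90 mm up; loose, 1.3 kg; origin: centre of its underside, z up
- pot_rim (a point): centre of the pot's mouth, level with the rim (110 mm above the pot's underside), z up
- rack: stainless wire egg rack on four feet in the pot, four egg rings round an upright telescopic handle with a knob; 153 mm across, 97 mm high with the handle in, 167 mm with it out; loose, with eggs about 0.6 kg; origin: on the handle's axis, level with the undersides of the feet, z up. Knob at rest 70 to 90 mm above the origin; the eggs' tops 73 mm above it, 26 to 70 mm from the axis
- knob (a point): middle of the handle's black round knob, 34 mm diameter, 20 mm high (10 mm above and below this point), upright axis; grip it across its diameter. It rises with the handle
- button_top (a point): centre of the top face of the steel push button in the knob's top; 19 mm diameter, stands 7 mm proud of the knob (17 mm above knob), pressed straight down
- handle_button (a joint): travel of the button, 0 (out) to 0.004 m (fully down); takes about 1.5 N. Fully down it frees the handle, which springs up to the first stop behind the finger as the finger rises (it cannot rise against more than about 2 N)
- handle_upper (a joint): how far the inner tube with the knob is out of the middle tube, 0 (pushed in, held by the latch) to 0.035 m (its stop). A spring drives it to 0.035 when the button frees it: this is the handle's first stop
- handle_lower (a joint): how far the middle tube is out of the outer tube, 0 (in) to 0.035 m (its stop). It comes out (under 3 N, before the rack lifts) when the knob is pulled up past the first stop; both joints at 0.035 m is the second stop, knob 70 mm higher than at rest. Nothing locks it there: the hanging rack's weight keeps it out, and set down it may slide back in
- egg1: brown hen's egg, 43 mm diameter, 56 mm high, 60 g, standing blunt end up, loose in one ring of the rack; origin: its lower tip, 17 mm above the rack's origin and 48 mm from the handle's axis (at +34, +34 mm in the rack's frame)
- egg2: brown hen's egg, 43 mm diameter, 56 mm high, 60 g, standing blunt end up, loose in one ring of the rack; origin: its lower tip, 17 mm above the rack's origin and 48 mm from the handle's axis (at -34, +34 mm in the rack's frame)
- egg3: brown hen's egg, 43 mm diameter, 56 mm high, 60 g, standing blunt end up, loose in one ring of the rack; origin: its lower tip, 17 mm above the rack's origin and 48 mm from the handle's axis (at -34, -34 mm in the rack's frame)
- egg4: brown hen's egg, 43 mm diameter, 56 mm high, 60 g, standing blunt end up, loose in one ring of the rack; origin: its lower tip, 17 mm above the rack's origin and 48 mm from the handle's axis (at +34, -34 mm in the rack's frame)
- pot_lid: bystander: the pot's steel lid lying on the worktop, 184 mm across, 46 mm high with its knob; origin: centre of its underside
- mug: bystander: white mug, 82 mm across, 95 mm high; origin: centre of its underside
- pepper_mill: bystander: dark wooden pepper mill, 54 mm across, 174 mm high; origin: centre of its underside
- egg_cup: bystander: white egg cup, 50 mm across, 56 mm high; origin: centre of its underside
Things that resemble listed ones, but are neither listed nor needed, are in the scene too. Leave any orange or turquoise look-alike of the egg1 alone.

How it is judged (in metres and radians):
On the way, in this order (a step that is already met when the one before it is completed fails the run):
1. the button has been pressed and the handle stands at its first stop, the rack still down in the pot (value of joint handle_upper above 0.031 m and value of joint handle_lower below 0.01 m and z of rack in the frame of pot below 0.02 m), for 0.1 s.
2. the handle is pulled out to its second stop (value of joint each of handle_upper, handle_lower above 0.031 m), for 0.1 s.
3. the rack's feet are lifted clear above the pot's rim (all of step 2 and z of rack in the frame of pot_rim above 0.005 m), for 0.1 s.
At the end, for the whole second after the job is handed in: Knob gripped (over 2 N); both tubes within 4 mm of their stops; feet 5 mm or more above the rim, within 50 mm of over the pot's centre, tilt under 0.2 rad, still, not touching the pot; eggs in their rings; pot upright, within 30 mm of the trivet's centre; bystanders moved under 30 mm (all of step 3 and horizontal distance between rack and pot_rim below 0.05 m and angle between rack's own z axis and vertical below 0.2 rad and linear speed of rack below 0.03 m/s and contact force between the fingers and rack above 2 N and distance between the grasp point and knob below 0.03 m and contact force between rack and pot below 0.1 N and horizontal distance between pot and trivet below 0.03 m and angle between pot's own z axis and vertical below 0.05 rad and distance between each of egg1, egg2, egg3, egg4 and rack below 0.065 m and distance of each of pot_lid, mug, pepper_mill, egg_cup from where it was at the start of the episode below 0.03 m); the arm keeps its last pose, push and grip.
It fails at once if an egg falls out of its ring (distance between any of egg1, egg2, egg3, egg4 and rack above 0.075 m).
It fails at once if the pot is knocked, dragged or lifted (off the trivet's centre by more than 40 mm, tipped, or raised) (horizontal distance between pot and trivet above 0.04 m or angle between pot's own z axis and vertical above 0.15 rad or height (world z) of pot above 0.03 m).
It fails at once if a bystander is moved more than 30 mm (distance of any of pot_lid, mug, pepper_mill, egg_cup from where it was at the start of the episode above 0.03 m).
It also fails if it takes over 43 s, if anything falls off the work surface, if the arm or the gripper's body presses on something with over 40 N, if the wrist force passes 120 N, or if a joint passes its speed limit or range.

ROBOT

A 6-joint arm with a two-finger parallel gripper is mounted at the origin on the work surface. World frame = base frame: x ahead of the robot, y to its left, z up, the work surface at z = 0. Lengths are in mm, angles in rad, forces in N, time in s.
With the tool pointing down it reaches from about 325 to 875 mm from the base axis. Payload 4.4 kg.
Tool frame: the origin (TCP) lies at the very end of the fingers, on their centre line; the grasp point (between the pads) lies 19 mm behind it; z points along the fingers, y is the line along which they close (so a half turn about z gives the same grasp; the last joint's range is limited). The gripper opens to 85 mm and grips with 20 to 120 N. Pads are 22 mm wide; open, the fingers measure 114 mm over their backs; the gripper's body (76 mm by 85 mm) begins 54 mm behind the grasp point. The pads swing forward as they close: fully open they stand 13 mm farther back than shut.
Start: joints at [-1.27, 0.207, 1.542, -0, 1.393, -0.15], TCP at [250.508, -517.565, 231.282] pointing down, gripper open.
Joint ranges: [-2.73, 2.73], [-0.86, 2.22], [0.23, 2.46], [-1.11, 4.25], [0.08, 2.63], [-2.82, 2.82]. Speed limits (rad/s): [2.79, 2.79, 3.14, 3.14, 3.14, 3.14].

INTERFACE

Orientations are given as a unit quaternion [w, x, y, z].
In Python, from bench import env gives the robot as it stands. Calls block until the motion is done:
- env.movep(position, orientation): joint-space move of the TCP to a pose.
- env.line_to(position, frame=None, rate=150, threshold=None): straight line of the TCP; frame=None keeps the orientation; rate is the mean speed in mm/s. With threshold (N) it stops when the force on the tool has changed by that much, and returns True; else False.
- env.set_joints(angles): joint-space move.
- env.move_gripper(opening): opening from 0.0 (shut) to 1.0 (fully open); the grip force is fixed at half the most; returns when the fingers have stopped.
- env.dwell(seconds).
- env.inverse_kinematics(position, orientation): joint angles nearest the present ones, or None.
- env.get_state(): the state.
- env.get_image(name): name is "side" or "top"; returns the picture (384x512x3 uint8, blue, green, red); there is no depth.
- env.camera_model(name): a dict with "fx", "fy", "cx", "cy" (pixels), "dist" ([k1, k2, p1, p2, k3] as OpenCV has them; the pictures are not rectified), "rvec" (rotation vector, rad) and "tvec" (3), from world to camera coordinates, as OpenCV has them. Camera axes: x right, y down, z forward; pixel columns grow to the right and rows downward; lengths in mm; the calibration is good to about 2 mm. A picture is of the moment at which its call begins. camera_model takes no time and is no camera call.
A pose or a line that the arm cannot do raises env.MotionError and nothing moves.
- env.hand_in(): hands the job in; it is judged then, once.
The state is a dict: "t": time; "qpos": joint angles; "joint_vel": joint speeds; "joint_efforts": joint torques, N m; "tcp_pos": TCP position; "orientation": TCP orientation; "force": force on the tool from outside, world axes, zero at the start; "wrist_torque": the same for the moment, N m; "grip_width": opening from 0.0 (shut) to 1.0 (fully open); "grasp_force": force on a finger pad.
Only numpy, scipy, OpenCV 4.12 (cv2) and the standard library are available. Lean on these libraries where they do the work, as an engineer would, in place of code of your own. Each camera call takes 0.05 s, during which the arm holds its last target. There are 200 camera calls.

## Working session

There is one attempt and no reset: what is moved stays moved. The work goes in short steps, each a Python script; the robot and the scene stay as the last script left them, time stands still between calls to the robot, and variables do not carry over. Pictures are saved under pics/ and viewed, at most 10 in all, crops included, and the job is handed in when it is done.

```bash
mkdir -p pics
python3 - <<'E'
from bench import env
import cv2
for n in("side","top"):
    cv2.imwrite(f"pics/{n}0.png",env.get_image(n)); print(n,env.camera_model(n))
print(env.get_state())
E
```

```text
side {'fx': 465.2230056998149, 'fy': 465.2230056998149, 'cx': 260.1433697613226, 'cy': 192.8610600213506, 'dist': array([0.02125035, 0.        , 0.        , 0.        , 0.        ]), 'rvec': array([ 0.76920701, -2.44500681,  1.32136851]), 'tvec': array([ 478.44260437,  286.55478624, 1083.43858431])}
top {'fx': 472.43208311594117, 'fy': 472.43208311594117, 'cx': 248.27389860430034, 'cy': 195.46568762616474, 'dist': array([0.05578907, 0.        , 0.        , 0.        , 0.        ]), 'rvec': array([ 2.17179738, -2.15421534,  0.11573941]), 'tvec': array([-2.27963485e-01,  6.03071023e+02,  1.58266139e+03])}
{'t': 0.1, 'qpos': array([-1.27050591e+00,  2.07388779e-01,  1.54285533e+00, -3.55848846e-06,
        1.39350041e+00, -1.50480751e-01]), 'joint_vel': array([ 0.00015057, -0.0025449 , -0.00288428, -0.0005418 ,  0.00228678,
       -0.00066422]), 'joint_efforts': array([-1.02534850e-03, -3.84094584e+01, -2.92549485e+01, -2.53314920e-04,
        4.88203470e-03, -1.88974127e-05]), 'tcp_pos': array([ 250.2921931 , -516.88337562,  230.19024075]), 'orientation': array([-1.07278725e-03,  9.74707374e-01,  2.23482387e-01, -8.22635111e-05]), 'force': array([ 0.19639682,  0.40475285, -0.26847297]), 'wrist_torque': array([ 0.00061447,  0.0619664 , -0.01448526]), 'grasp_force': 0.0, 'grip_width': 0.9956541160067388}
```

View pics/side0.png

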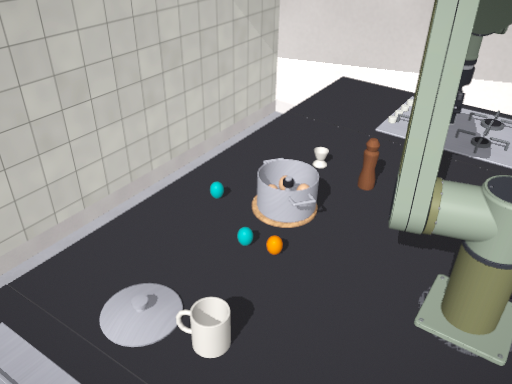

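View pics/top0.png

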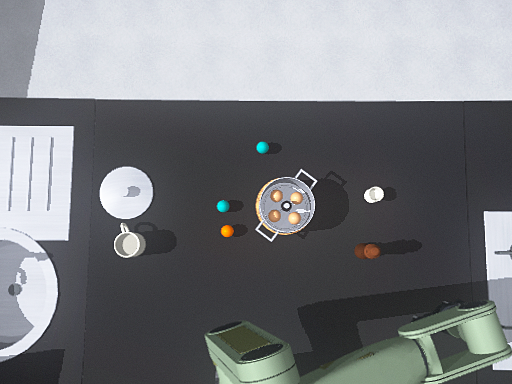

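The side view shows the pot at (288,190) with the black knob near (288,182). The top view shows the pot at (286,206) with four brown eggs around the knob. Things that could be mistaken for what I want: the lid's knob at side (141,302), the turquoise eggs at side (217,190) and (245,236), and the orange egg at side (275,245). I choose the black knob with the steel button inside the pot, and check it in a close crop.

Run:
```python
import cv2,numpy as np
s=cv2.imread("pics/side0.png")[150:225,243:333]; t=cv2.imread("pics/top0.png")[165:250,245:330]
f=lambda a:cv2.resize(a,(400,400*a.shape[0]//a.shape[1]),interpolation=cv2.INTER_CUBIC)
s,t=f(s),f(t); h=max(len(s),len(t))
o=np.zeros((h,800,3),np.uint8); o[:len(s),:400]=s;o[:len(t),400:]=t
cv2.imwrite("pics/crop0.png",o)
```

```text
(no output)
```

View pics/crop0.png

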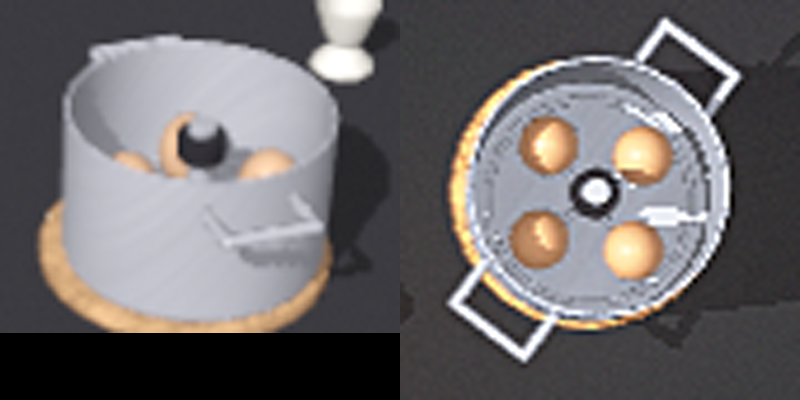

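The crop confirms the choice: a black knob with a steel button, four brown eggs around it, all inside the pot. The button's top is at crop (204,126) in the side view and crop (597,191) in the top view. The rim's centre is at about crop (600,187) in the top view.

```bash
cat > h.py <<'E'
from bench import env
import cv2,numpy as np
def cam(n):
    m=env.camera_model(n); K=np.array([[m['fx'],0,m['cx']],[0,m['fy'],m['cy']],[0,0,1]])
    return K,m['dist'],m['rvec'],m['tvec']
def nrm(n,p):
    K,d,r,t=cam(n); return cv2.undistortPoints(np.array([[p]],float),K,d).reshape(2),np.c_[cv2.Rodrigues(r)[0],t]
def tri(ps,pt):
    a,A=nrm("side",ps);b,B=nrm("top",pt)
    X=cv2.triangulatePoints(A,B,a,b).ravel();X=X[:3]/X[3]
    for n,p in(("side",ps),("top",pt)):
        K,d,r,t=cam(n);print(n,cv2.projectPoints(X[None],r,t,K,d)[0].ravel()-p)
    return X
def atz(n,p,z):
    a,A=nrm(n,p);R,t=A[:,:3],A[:,3];c=-R.T@t;v=R.T@[*a,1];return c+v*(z-c[2])/v[2]
S=lambda u,v:((u+.5)/4.444-.5+243,(v+.5)/4.444-.5+150)
T=lambda u,v:((u-400+.5)/4.706-.5+245,(v+.5)/4.706-.5+165)
E
python3 - <<'E'
from h import *
print("button",tri(S(204,126),T(597,191)))
print("button top@113",atz("top",T(597,191),113),"side@113",atz("side",S(204,126),113))
print("rim c",atz("top",T(600,187),122))
# rim from pixel extremes in side (left/right/near/far)
for p in((64,105),(338,125)):print(atz("side",S(*p),122))
for p in((470,187),(730,187),(600,57),(600,318)):print(atz("top",T(*p),122))
E
```

```text
side [-0.14864467 -0.01796264]
top [0.06188041 0.11996962]
button [ 563.346048   -120.10626061  110.29459783]
button top@113 [ 563.49022245 -119.69649703  113.        ] side@113 [ 560.7982354  -116.44858806  113.        ]
rim c [ 565.44118777 -121.05468635  122.        ]
[641.60076465 -71.32125962 122.        ]
[ 483.87045826 -156.69705127  122.        ]
[564.71744395 -32.04648469 122.        ]
[ 566.17441742 -209.88952725  122.        ]
[ 655.40998046 -121.11387053  122.        ]
[ 475.9813247  -120.94800467  122.        ]
```

The button triangulates to (563, -120, 110). That agrees with the expected height of 113 and with the rim centre, and the rim comes out 179 mm across. Next is the press with closed fingers.

Run:
```python
from h import *
q=env.get_state()['orientation']; q=[0,*(np.array(q[1:3])/np.hypot(*q[1:3])),0]
print(env.inverse_kinematics([563.4,-119.7,250],q))
env.line_to([250,-517,300]); env.move_gripper(0.0)
env.movep([563.4,-119.7,250],q); env.line_to([563.4,-119.7,135])
env.dwell(.3); s=env.get_state(); print(s['t'],s['tcp_pos'],s['force'])
hit=env.line_to([563.4,-119.7,101],rate=15,threshold=6)
s=env.get_state(); print(hit,s['t'],s['tcp_pos'],s['force'])
cv2.imwrite("pics/side1.png",env.get_image("side"))
```

```text
[-3.59570736e-01  1.94591257e-01  1.51665700e+00 -4.44089210e-16
  1.43034440e+00  7.60453795e-01]
4.5333 [ 563.93472713 -119.87526903  135.90743759] [-0.4932581   0.64295048  0.05807319]
True 6.1833 [ 563.50513697 -119.75537704  107.94364705] [-1.01501032  0.12945385  4.3677312 ]
```

Run:
```python
from h import *
x,y=563.4,-119.7
env.dwell(.2); print(env.get_state()['tcp_pos'],env.get_state()['force'])
env.line_to([x,y,160],rate=35); env.line_to([x,y,230]); env.move_gripper(1.0)
s=env.get_image("side");t=env.get_image("top"); print(env.get_state()['t'])
f=lambda a:cv2.resize(a,(400,400*a.shape[0]//a.shape[1]),interpolation=cv2.INTER_CUBIC)
o=np.zeros((400,800,3),np.uint8); a,b=f(s[135:225,243:333]),f(t[165:250,245:330]); o[:,:400]=a;o[:,400:]=b
cv2.imwrite("pics/crop1.png",o)
```

```text
[ 563.48610383 -119.7357643   107.8988376 ] [-1.09289533  0.21997191  5.53876244]
9.6
```

View pics/crop1.png

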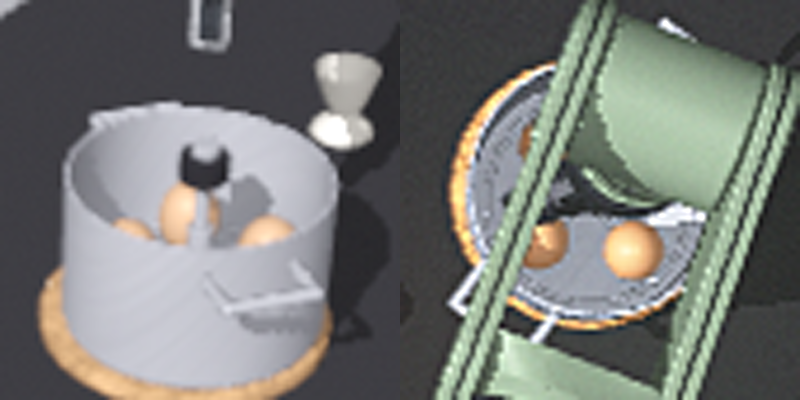

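The crop shows the knob risen above the rim, with its button at side crop (206,148), about 10 px higher than before. The eggs and the pot are undisturbed. I'll check the height, grip the knob and pull to the second stop.

Run:
```python
from h import *
x,y=563.4,-119.7
for z in(140,148,156):
    K,d,r,t=cam("side");print(z,cv2.projectPoints(np.array([[x,y,z]],float),r,t,K,d)[0].ravel(),"seen",S(206,148)[0],S(206,148)[1]-15)
hit=env.line_to([x,y,111],rate=60,threshold=8); s=env.get_state(); print(hit,s['tcp_pos'],s['force'])
if not hit:
    env.move_gripper(0.0); s=env.get_state(); print(s['t'],s['grip_width'],s['grasp_force'],s['force'])
    for z in(125,135,144,148):
        env.line_to([x,y,z],rate=25); s=env.get_state(); print(z,s['t'],s['force'],s['grasp_force'],s['grip_width'])
    s=env.get_image("side")[75:225,213:363]
    cv2.imwrite("pics/crop2.png",cv2.resize(s,(600,600),interpolation=cv2.INTER_CUBIC))
```

```text
140 [288.87365842 169.27595929] seen 288.96714671467146 167.91584158415841
148 [289.0359298  166.88958871] seen 288.96714671467146 167.91584158415841
156 [289.19931342 164.48731355] seen 288.96714671467146 167.91584158415841
False [ 563.66996008 -119.79793597  111.38069475] [ 0.44255285 -0.04540224  0.33814456]
12.2667 0.387231138460638 59.25763249397278 [ 0.01371211 -0.02677613  1.77202887]
125 12.975 [-0.58962719 -1.23677239 -0.27447982] 59.64068412780762 0.38450724489940513
135 13.525 [-0.61844522 -0.18093592  0.37670886] 59.67026174068451 0.3881056886535645
144 14.0333 [-0.68581178  0.66436813  0.44130911] 59.70712423324585 0.38433246573565527
148 14.3417 [-0.49169279 -0.92807145 -5.46224526] 60.50411939620972 0.38246937254991814
```

View pics/crop2.png

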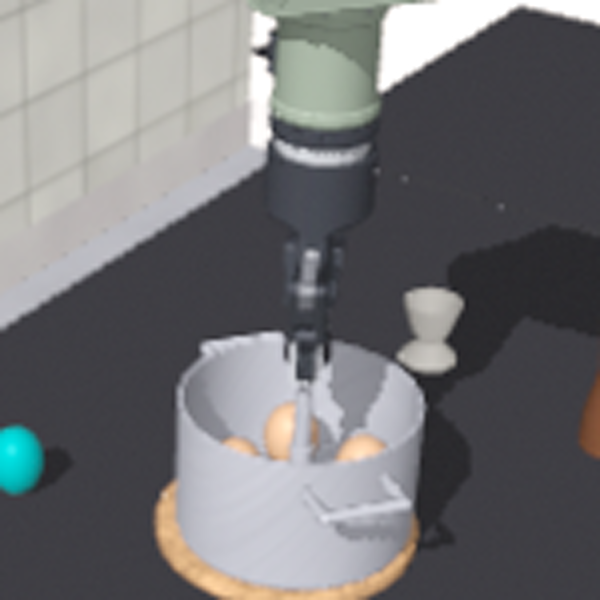

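The picture shows the knob gripped, the handle drawn out and the eggs and pot still in place. The grip width is about 33 mm. The load changed to -5.5 N at z = 148, so the handle is at its second stop and I'll lift straight up.

Run:
```python
from h import *
x,y=563.4,-119.7
for z in(165,195,230,285):
    env.line_to([x,y,z],rate=40); s=env.get_state(); print(z,s['t'],s['force'],s['wrist_torque'],s['grip_width'])
env.dwell(1); s=env.get_state(); print(s['t'],s['tcp_pos'],s['force'])
s=env.get_image("side")[75:225,213:363]
cv2.imwrite("pics/crop3.png",cv2.resize(s,(600,600),interpolation=cv2.INTER_CUBIC))
```

```text
165 14.9667 [-0.34220338  0.30092711 -6.29168402] [0.02399837 0.05598114 0.04929471] 0.38027330775591944
195 15.8667 [-0.38782399 -0.38881998 -6.01847956] [0.00838155 0.01398999 0.01751161] 0.38734197092814016
230 16.8917 [ 0.29678342  0.2438539  -6.75263323] [-0.02412767  0.02423593 -0.0806128 ] 0.38158968141003513
285 18.4167 [-0.21631652 -0.69278278 -5.32951065] [-0.01272491  0.02683118 -0.03456816] 0.3805219386223225
19.4167 [ 563.40323255 -119.68903851  285.0149063 ] [ 0.21106423  0.51544414 -5.74991602]
```

View pics/crop3.png

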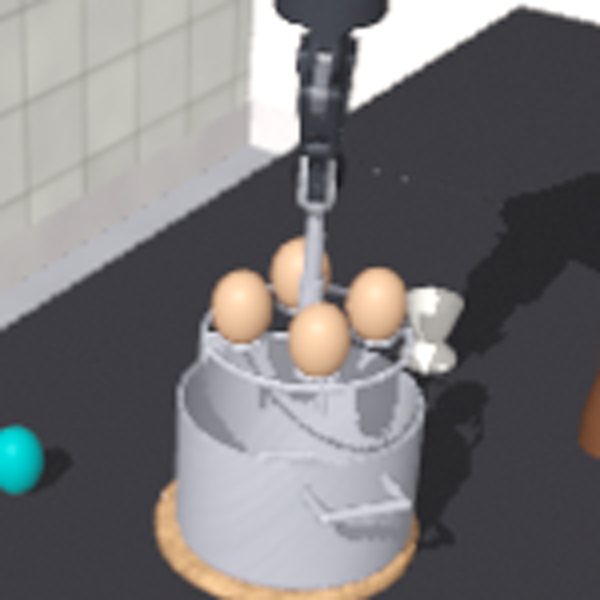

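The rack hangs level with its four eggs above the pot, which has not moved. I'll raise it a little more for margin, settle and hand in.

Run:
```python
from h import *
env.line_to([563.4,-119.7,300],rate=25); env.dwell(1.5)
s=env.get_state(); print(s['t'],s['tcp_pos'],s['force'],s['grasp_force']); print(env.hand_in())
```

```text
21.7167 [ 563.38772377 -119.70898361  300.00197138] [-0.08672056  0.92571222 -6.33117667] 60.46670436859131
the job is handed in; nothing more can be done
None
```

I handed the job in at about 22 s, with the rack held by its knob, handle fully out, level and still above the pot with all four eggs in it; the hand-in returned no verdict.

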